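# Clamp a pot carrier in the potting station

### The job

The four-pot carrier stands loose on the potting station. Flip the cam lever of the sliding fence fully up to free the fence, slide the fence gently so that it pushes the carrier square and home against the fixed stop, then flip the lever fully down again so that the carrier stays locked between fence and stop, and let go. Leave the other things on the bench where they are.

Things in the scene. Friction and masses are not known exactly. Their poses are not given: they have to be found in the camera images.
- station: Fixed pale plywood board, 260 x 470 mm, 12 mm thick, elsewhere and at another yaw each time. Origin at bench height under the middle line of the slide: z up, x away from the robot (roughly), y along the slide, from the fence towards the fixed stop at the +y end (aluminium plate 150 mm wide, top at z = 67 mm). 'Station' coordinates below are in this frame.
- stop_face (a point): Middle of the fixed stop's face, at station x = 0, y = 165 mm, z = 40 mm; the face looks to station -y.
- spray_pipe (a point): Middle of the grey spray pipe (28 mm across, black couplings 34 mm, nozzles down to z = 210 mm) that runs along station y over the slide, axis at station x = -2 mm, z = 235 mm; posts far at x = 122 mm. It bars a vertical gripper from raising the lever fully; one tilted 30 to 40 degrees, body leaning back to station -x, fingers forward and down, passes in front of it.
- fence: Sliding fence; origin at bench height under the middle of its pushing face (station x = 0, axes as the station's). Origin y runs from -100 to +35 mm, +15 when a square carrier is home. Aluminium plate 140 mm wide, 12 mm thick, top z = 62 mm; behind it (-y) a dark carriage 64 x 100 mm, 46 mm high, with lugs to 80 mm at the lever. Slides with 1 to 2 N when free.
- lever_hinge (a point): Middle of the cam lever's axle on the fence: 75 mm behind (station -y of) the pushing face, at station x = 0, z = 65 mm. The axle is parallel to station y. It moves with the fence.
- cam_lever (a joint): Angle of the cam lever, rad: 0 = fully down, locked (it points to station -x, towards the robot, rising 15 degrees above level), growing as it is raised to 1.05 = fully up, free (75 degrees above level). Below about 0.65 the cam clamps the fence (it then holds against more than 20 N); the lever takes some 2 to 6 N at the knob. It stays where it is left.
- lever_knob (a point): Centre of the black barrel knob at the end of the cam lever: 22 mm in diameter, 26 mm long, lying parallel to station y, 85 mm from the axle on a steel bar 12 mm wide. Pinched across its flat ends (fingers closing along station y) it turns between the pads as the lever swings, and serves to push the fence along.
- tray: Pot carrier, origin under its centre, y axis roughly to the stop: black, 150 x 150 mm, 40 mm high, with four empty green square pots up to 76 mm; 0.3 to 0.7 kg, loose on the board between fence and stop, at first 18 to 50 mm short of home and up to 7 degrees askew. Home: flat against the stop, its origin at station y = 90 mm.
- seed_pot: Bystander: a single square green pot, 75 mm wide and 80 mm high, with seedlings, on the bench on the robot's side of the station, near the stop. Origin under its centre.
- label_tub: Bystander: a white round tub of plant labels, 68 mm wide, 120 mm high, on the bench beside the station, beyond its fence end (station -y). Origin under its centre.
Mind the look-alikes: they are no part of the job. What is shaped like the tray but white is not meant.

How it is judged:
By the outcome, as a careful person would: the job done as asked, in the order asked, and still so for the second after the job is handed in, with the robot touching nothing.
It also fails if it takes over 54 s, if anything falls off the work surface, if the arm or the gripper's body presses on something with over 40 N, if the wrist force passes 120 N, or if a joint passes its speed limit or range.

### The arm

A 6-joint arm with a two-finger parallel gripper is mounted at the origin on the work surface. World frame = base frame: x ahead of the robot, y to its left, z up, the work surface at z = 0. Lengths are in m, angles in rad, forces in N, time in s.
With the tool pointing down it reaches from about 0.275 to 0.825 m from the base axis. Payload 4.9 kg.
Tool frame: the origin (TCP) lies on the centre line of the jaws, within the pads' length; the fingertips stand 17 mm ahead of it and the grasp point (between the pads) lies 2 mm behind it; z points along the fingers, y is the direction in which the jaws open and shut (so a half turn about z gives the same grasp; the last joint's range is limited). The gripper opens to 85 mm and grips with 20 to 120 N. Pads are 22 mm wide; open, the fingers measure 114 mm over their backs; the gripper's body (76 mm by 85 mm) begins 54 mm behind the grasp point. The pads swing forward as they close: fully open they stand 13 mm farther back than shut.
Start: joints at [1.004, 0.326, -0.193, 1.052, 0, 1.437], TCP at [0.231, 0.499, 0.248] pointing down, gripper open.
Joint ranges: [-2.65, 2.65], [-0.97, 1.79], [-1.3, 1.35], [-1.93, 2.1], [-1.47, 1.37], [-3.14, 3.14]. Speed limits (rad/s): [2.57, 2.57, 3.14, 3.14, 3.14, 3.14].

### API

Orientations are given as a unit quaternion [w, x, y, z].
In Python, from cell import bot gives the robot as it stands. The module is installed in compiled form; this text tells all that it offers.
- The arm moves only by the tool servo_tool, never from a script. Its argument "deltas" is text: rows parted by semicolons, each of 7 numbers parted by spaces: the shift along the tool's x, y, z in mm, then the turn, a rotation vector about the tool's x, y, z in rad, then the finger opening in mm, from 0 to 85.4. A call has 1 to 12 rows; each row is the pose to reach, as a shift and turn from the pose commanded when the call began, along the tool's axes at that moment; what a row does not reach only later rows make up. A row lasts 1/8 s, in which the tool goes at most 62.5 mm and 10.7 degrees, less where a joint would pass 70% of its speed; a pose out of reach is approached as far as the arm can. A call with a gripper value outside its range is refused whole. The fingers move at their own pace and stop on an object; the grip force is fixed at half the most. Time passes only in rows, so rows that repeat a pose let the fingers close. It gives the time, the measured TCP pose, the force and the opening at its end, in the units of the state.
- bot.get_state(): the state, without advancing time (a new reading comes with each control period).
- bot.read_camera(name): name is "side" or "top"; returns (picture, depth): 384x512x3 uint8, blue, green, red; 384x512 float32, m along the optical axis (not along the pixel's ray), 0 where there is no reading.
- bot.get_calibration(name): a dict with "intrinsics" (3x3 intrinsics, pixels), "view" (4x4, takes a point from world to camera coordinates). Camera axes: x right, y down, z forward; pixel columns grow to the right and rows downward; lengths in m; the calibration is good to about 2 mm. A picture is of the moment at which its call begins. get_calibration takes no time and is no camera call.
- bot.job_done(): hands the job in, once; it reports no verdict.
Trained networks look in the newest picture that a camera, given by its name, has taken for a name from the list of things; names that differ only in an ending like _2 or _b are one class to them, and where a whole thing is asked for, a point or a joint stands for the part that bears it (a point fixed in the world has none). Each returns a list of dicts, best first, with "confidence" (0 to 1); they miss things now and then, are a little off and sometimes report something else, mostly with a low value. They report only what shows in the picture. A call takes as long as a camera call. They do not tell look-alikes from the thing itself.
- bot.look_for(camera, query): "position" ([x, y, z] in m, in world coordinates, good to about 4 mm: the middle of the surface that is visible of it).
The state is a dict: "time": time; "joints": joint angles; "qd": joint speeds; "tau": joint torques, N m; "tool_pos": TCP position; "orientation": TCP orientation; "wrist_force": force on the tool from outside, world axes, zero at the start; "torque": the same for the moment, N m; "width": opening from 0.0 (shut) to 1.0 (fully open).
Only numpy, scipy, OpenCV 4.12 (cv2) and the standard library are available. Lean on these libraries where they do the work, as an engineer would, in place of code of your own. Each camera call takes 0.05 s, during which the arm holds its last target.

## Working session

There is one attempt and no reset: what is moved stays moved. The work goes in short steps, Python scripts to look and compute and a tool call to move; the robot and the scene stay as the last step left them, time stands still between calls to the robot, and variables do not carry over. Pictures are saved under pics/ and viewed, and the job is handed in when it is done.

Besides the shell and the picture viewer there is one more tool, called after "Request:" as name(argument=value, ...) on one line, values as JSON. servo_tool: Moves the arm, as the interface text tells. Its arguments: {"type":"object","properties":{"deltas":{"type":"string"}},"required":["deltas"]}

```bash
mkdir -p pics; python3 - <<'E'
from cell import bot
import cv2,numpy as np
s=bot.get_state();print({k:np.round(v,3).tolist() for k,v in s.items()})
for c in("side","top"):
    p,d=bot.read_camera(c);cv2.imwrite(f"pics/{c}0.png",p);np.save(f"pics/{c}0.npy",d)
    k=bot.get_calibration(c);print(c,np.round(k["intrinsics"],1).tolist(),np.round(k["view"],3).tolist())
    for q in("lever_knob","fence","tray","station","cam_lever","seed_pot","label_tub"):
        r=bot.look_for(c,q);print(c,q,[(np.round(x["position"],3).tolist(),round(x["confidence"],2)) for x in r[:3]])
print(bot.get_state()["time"])
E
```

```text
{'time': 0.0, 'joints': [1.004, 0.327, -0.194, 1.052, -0.0, 1.437], 'qd': [0.001, -0.0, -0.002, -0.001, -0.001, 0.0], 'tau': [0.001, -44.34, 26.244, 0.016, -0.0, -0.0], 'tool_pos': [0.23, 0.499, 0.248], 'orientation': [-0.0, 0.215, 0.977, -0.001], 'wrist_force': [-0.367, -0.127, 0.314], 'torque': [-0.031, 0.047, -0.009], 'width': 0.995}
side [[455.8, 0.0, 262.4], [0.0, 455.8, 188.8], [0.0, 0.0, 1.0]] [[0.921, -0.389, -0.009, -0.55], [-0.265, -0.61, -0.746, 0.225], [0.284, 0.69, -0.665, 1.216], [0.0, 0.0, 0.0, 1.0]]
side lever_knob [([0.65, -0.181, 0.079], 0.63), ([0.704, -0.367, 0.067], 0.28)]
side fence [([0.679, -0.174, 0.056], 0.93)]
side tray [([0.659, 0.032, 0.068], 0.97), ([0.375, -0.103, 0.057], 0.61)]
side station [([0.686, -0.156, 0.012], 0.7)]
side cam_lever [([0.651, -0.182, 0.08], 0.8)]
side seed_pot [([0.488, 0.078, 0.068], 0.69)]
side label_tub [([0.704, -0.366, 0.067], 0.76)]
top [[381.9, 0.0, 256.7], [0.0, 381.9, 189.0], [0.0, 0.0, 1.0]] [[-0.016, -0.999, 0.04, -0.059], [-0.993, 0.012, -0.114, 0.562], [0.113, -0.041, -0.993, 0.914], [0.0, 0.0, 0.0, 1.0]]
top lever_knob [([0.663, -0.178, 0.084], 0.86)]
top fence [([0.679, -0.156, 0.06], 0.67)]
top tray [([0.642, 0.052, 0.073], 0.9), ([0.382, -0.073, 0.057], 0.83), ([0.678, -0.156, 0.059], 0.5)]
top station [([0.675, -0.079, 0.015], 0.78)]
top cam_lever [([0.662, -0.175, 0.079], 0.71)]
top seed_pot [([0.498, 0.107, 0.07], 0.62)]
top label_tub [([0.707, -0.356, 0.066], 0.96)]
0.8
```

View pics/side0.png

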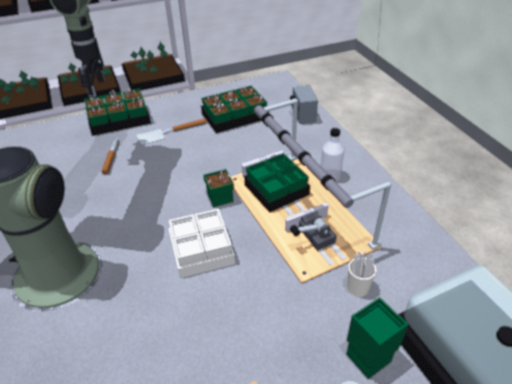

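View pics/top0.png

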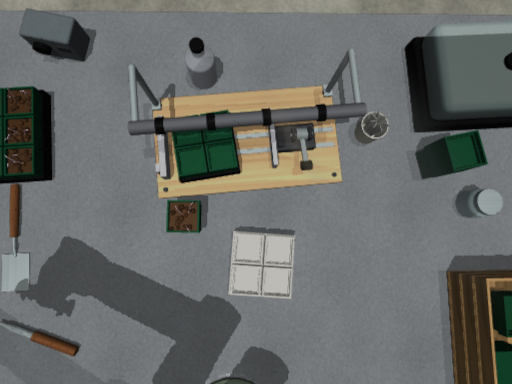

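The side view shows the station with the fence at about (312,220), knob at (298,230) and tray at (277,180). The white tray at (200,240) is the look-alike. The top view shows the knob at (306,164), fence plate at (274,145), stop at (162,155) and pipe from (130,127) to (366,110). Next I fit the station frame.

```bash
cat >h.py <<'E'
import numpy as np,cv2
from cell import bot
def cloud(c,d):
    k=bot.get_calibration(c);K=np.array(k["intrinsics"]);V=np.array(k["view"])
    v,u=np.mgrid[0:384,0:512]
    P=np.stack([(u-K[0,2])/K[0,0]*d,(v-K[1,2])/K[1,1]*d,d],-1)
    return (P-V[:3,3])@V[:3,:3]
def proj(c,p):
    k=bot.get_calibration(c);K=np.array(k["intrinsics"]);V=np.array(k["view"])
    q=V[:3,:3]@np.asarray(p)+V[:3,3];q=K@q;return q[:2]/q[2]
E
python3 - <<'E'
from h import *
for c in("top","side"):
    p=cv2.imread(f"pics/{c}0.png");d=np.load(f"pics/{c}0.npy");W=cloud(c,d)
    hsv=cv2.cvtColor(p,cv2.COLOR_BGR2HSV)
    m=(hsv[...,0]>8)&(hsv[...,0]<28)&(hsv[...,1]>60)&(hsv[...,2]>120)&(d>0)&(abs(W[...,2]-.012)<.012)&(abs(W[...,1]+.05)<.35)&(W[...,0]>.45)&(W[...,0]<.9)
    n,l,st,_=cv2.connectedComponentsWithStats(m.astype(np.uint8),connectivity=8)
    pts=W[m]
    print(c,m.sum(),np.median(pts[:,2]))
    r=cv2.minAreaRect((pts[:,:2]).astype(np.float32));print(r, cv2.boxPoints(r))
    # points above: aluminium plates by height
    b=cv2.boxPoints(r); 
    big=cv2.resize(p[90:230,120:390] if c=="top" else p[100:290,210:400],None,fx=2.9,fy=2.9,interpolation=cv2.INTER_CUBIC);cv2.imwrite(f"pics/{c}0z.png",big)
E
```

```text
top 8715 0.011429142213624335
((0.6921107769012451, -0.04423747956752777), (0.25938695669174194, 0.4718524217605591), 4.401768684387207) [[ 0.5446925   0.1810389 ]
 [ 0.5809071  -0.28942177]
 [ 0.83952904 -0.26951385]
 [ 0.80331445  0.20094681]]
side 5341 0.01232907613154427
((0.693270206451416, -0.04978415369987488), (0.2604530453681946, 0.46790018677711487), 4.360203742980957) [[ 0.5456342   0.17358817]
 [ 0.581207   -0.2929578 ]
 [ 0.8409062  -0.27315646]
 [ 0.80533344  0.1933895 ]]
```

View pics/top0z.png

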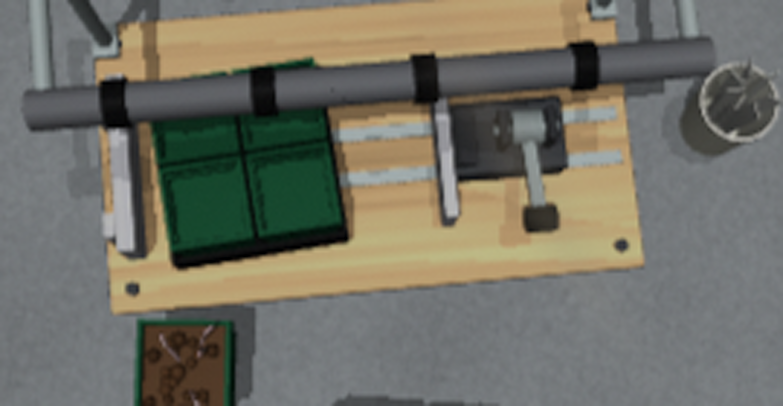

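```bash
python3 - <<'E'
from h import *
a=np.deg2rad(4.38);R=np.array([[np.cos(a),-np.sin(a)],[np.sin(a),np.cos(a)]]);c0=np.array([.6927,-.047])
for c in("top","side"):
    d=np.load(f"pics/{c}0.npy");W=cloud(c,d);P=W.copy();P[...,:2]=(W[...,:2]-c0)@R
    P=P[d>0]*1000
    def s(n,x,y,z):
        q=P[(P[:,0]>x[0])&(P[:,0]<x[1])&(P[:,1]>y[0])&(P[:,1]<y[1])&(P[:,2]>z[0])&(P[:,2]<z[1])]
        if len(q): print(c,n,len(q),"p2",np.percentile(q,2,0).round(),"med",np.median(q,0).round(),"p98",np.percentile(q,98,0).round())
    s("pipe",(-60,60),(-230,260),(215,270))
    s("stop top",(-120,100),(130,235),(58,72))
    s("stop",(-120,100),(140,235),(20,72))
    s("fence plate",(-100,100),(-110,0),(50,64))
    s("knob",(-120,-60),(-180,-60),(60,110))
    s("tray",(-120,100),(-60,160),(66,82))
E
```

```text
top pipe 3895 p2 [ -27. -222.  233.] med [-14.  11. 246.] p98 [ 49. 231. 252.]
top stop top 874 p2 [-82. 132.  62.] med [-37. 163.  69.] p98 [ 20. 219.  72.]
top stop 1010 p2 [-95. 141.  24.] med [-42. 176.  67.] p98 [ 21. 228.  72.]
top fence plate 391 p2 [ -76. -104.   51.] med [-17. -64.  60.] p98 [ 18. -53.  64.]
top knob 163 p2 [-102. -140.   61.] med [ -87. -126.   92.] p98 [-62. -61.  99.]
top tray 1642 p2 [-84.  43.  67.] med [-37.  97.  70.] p98 [ 18. 158.  80.]
side pipe 1635 p2 [ -27. -227.  229.] med [-17. -42. 245.] p98 [ 51. 225. 252.]
side stop top 340 p2 [-86. 133.  59.] med [-28. 168.  69.] p98 [ 53. 217.  72.]
side stop 415 p2 [-96. 141.  23.] med [-46. 172.  68.] p98 [ 58. 217.  72.]
side fence plate 317 p2 [-77. -89.  51.] med [-12. -68.  60.] p98 [ 57. -57.  64.]
side knob 137 p2 [-100. -145.   62.] med [ -88. -133.   90.] p98 [-61. -61. 100.]
side tray 851 p2 [-87.  32.  67.] med [-24.  89.  72.] p98 [ 53. 157.  82.]
```

```bash
python3 - <<'E'
from h import *
a=np.deg2rad(4.38);R=np.array([[np.cos(a),-np.sin(a)],[np.sin(a),np.cos(a)]]);c0=np.array([.6927,-.047])
for c in("top","side"):
    p=cv2.imread(f"pics/{c}0.png");g=p.max(-1).astype(int);sat=g-p.min(-1)
    d=np.load(f"pics/{c}0.npy");W=cloud(c,d);P=W.copy();P[...,:2]=(W[...,:2]-c0)@R
    P=P*1000
    for n,(x,y,z,sm) in {"stop":((-95,-30),(120,230),(55,74),40),"fenceplate":((-85,-20),(-110,-30),(50,66),40),"knob":((-110,-70),(-180,-100),(75,110),300)}.items():
        m=(d>0)&(sat<sm)
        for i,r in enumerate((x,y,z)): m&=(P[...,i]>r[0])&(P[...,i]<r[1])
        print(c,n,m.sum());
        print(np.histogram(P[m][:,1],bins=np.arange(y[0],y[1]+1,5)))
        print("x",np.histogram(P[m][:,0],bins=np.arange(x[0],x[1]+1,5)))
E
```

```text
top stop 204
(array([ 1,  0,  2,  2,  0,  2,  1,  1,  2, 14,  7,  0,  0,  0,  0,  0, 23,
       53, 49, 46,  1,  0]), array([120, 125, 130, 135, 140, 145, 150, 155, 160, 165, 170, 175, 180,
       185, 190, 195, 200, 205, 210, 215, 220, 225, 230]))
x (array([ 4,  8, 20, 15, 14, 17, 18, 19, 19, 16, 20, 13, 21]), array([-95, -90, -85, -80, -75, -70, -65, -60, -55, -50, -45, -40, -35,
       -30]))
top fenceplate 186
(array([ 5,  1,  0,  0,  4, 12, 12, 15, 11, 50, 48, 28,  0,  0,  0,  0]), array([-110, -105, -100,  -95,  -90,  -85,  -80,  -75,  -70,  -65,  -60,
        -55,  -50,  -45,  -40,  -35,  -30]))
x (array([ 0, 10, 10, 11, 10, 12, 10, 11, 10, 10, 31, 28, 33]), array([-85, -80, -75, -70, -65, -60, -55, -50, -45, -40, -35, -30, -25,
       -20]))
top knob 130
(array([ 0,  0,  0,  0,  0,  0,  0,  4, 18, 27, 29, 24, 27,  1,  0,  0]), array([-180, -175, -170, -165, -160, -155, -150, -145, -140, -135, -130,
       -125, -120, -115, -110, -105, -100]))
x (array([ 0, 13, 27, 27, 23, 18, 11, 11]), array([-110, -105, -100,  -95,  -90,  -85,  -80,  -75,  -70]))
side stop 79
(array([ 0,  0,
[... 345 characters left out ...]
, -40, -35,
       -30]))
side fenceplate 148
(array([ 1,  0,  0,  2,  5, 11, 14, 12, 58, 24, 21,  0,  0,  0,  0,  0]), array([-110, -105, -100,  -95,  -90,  -85,  -80,  -75,  -70,  -65,  -60,
        -55,  -50,  -45,  -40,  -35,  -30]))
x (array([ 0, 12, 11,  9, 11,  9, 11, 10,  9,  8, 22, 16, 20]), array([-85, -80, -75, -70, -65, -60, -55, -50, -45, -40, -35, -30, -25,
       -20]))
side knob 102
(array([ 0,  0,  0,  0,  0,  0,  3, 37, 14, 18, 16, 10,  4,  0,  0,  0]), array([-180, -175, -170, -165, -160, -155, -150, -145, -140, -135, -130,
       -125, -120, -115, -110, -105, -100]))
x (array([ 0,  4, 30, 26, 18, 12,  3,  9]), array([-110, -105, -100,  -95,  -90,  -85,  -80,  -75,  -70]))
```

View pics/side0z.png

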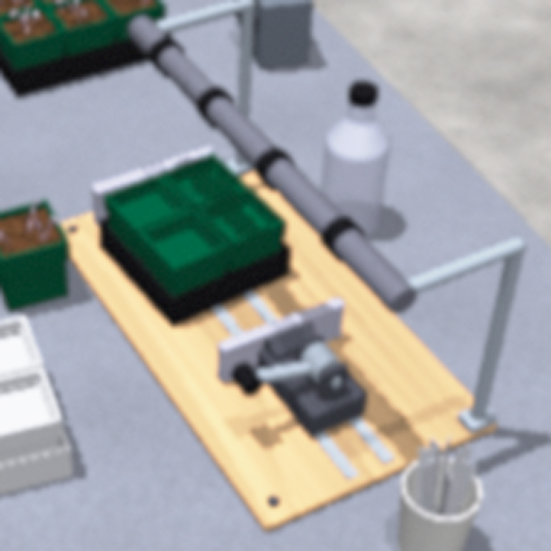

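```bash
cat >>h.py <<'E'
from scipy.spatial.transform import Rotation as Ro
a=np.deg2rad(4.38);Rs=np.array([[np.cos(a),-np.sin(a),0],[np.sin(a),np.cos(a),0],[0,0,1]])
O=np.array([.6927,-.047,0])+Rs@np.array([-.008,.035,0])
def S(p): return O+Rs@(np.array(p)/1000.)
def toS(w): return (Rs.T@(np.array(w)-O))*1000
def lever(th,y): 
    t=np.deg2rad(15)+th; return np.array([-85*np.cos(t),y,65+85*np.sin(t)])
def pose(g,tilt,back=0):
    t=np.deg2rad(tilt);z=np.array([np.sin(t),0,-np.cos(t)]);y=np.array([0,1.,0]);x=np.cross(y,z)
    return S(np.array(g)+(2-back)*z),Rs@np.stack([x,y,z],1)
def cur():
    s=bot.get_state();q=s["orientation"];return np.array(s["tool_pos"]),Ro.from_quat([q[1],q[2],q[3],q[0]]).as_matrix()
def delta(p1,R1,p0,R0):
    return np.r_[(R0.T@(p1-p0)*1000).round(1),Ro.from_matrix(R0.T@R1).as_rotvec().round(3)]
def status():
    s=bot.get_state();p,R=cur();z=Rs.T@R[:,2];y=Rs.T@R[:,1]
    print("t",round(s["time"],2),"grasp St",(toS(p)-2*z).round(1),"tilt",np.rad2deg(np.arctan2(z[0],-z[2])).round(1),"y",y.round(3),"F st",(Rs.T@np.array(s["wrist_force"])).round(1),"T",np.round(s["torque"],2),"w",round(s["width"],3),"j",np.round(s["joints"],2))
E
python3 - <<'E'
from h import *
status();p,R=cur();print("O",O,"knob",S(lever(0,-165.5)))
for b,dz in((130,40),(130,0),):
    P,Rt=pose(lever(0,-165.5),40,b);P=P+[0,0,dz/1000];print(b,P.round(3),delta(P,Rt,p,R))
for c in("top","side"): print(c,proj(c,S(lever(0,-165.5))).round(),proj(c,S([0,165,67])).round(),proj(c,S([-2,0,235])).round())
E
```

```text
t 0.8 grasp St [-410.9  545.   250.3] tilt 0.0 y [0.488 0.873 0.   ] F st [-0.6 -0.5  0.4] T [-0.01 -0.03 -0.05] w 1.003 j [ 1.    0.33 -0.19  1.05 -0.    1.44]
O [ 0.68205038 -0.01271319  0.        ] knob [ 0.61282587 -0.18400018  0.08699962]
130 [ 0.531 -0.19   0.225] [-5.617e+02 -5.002e+02  2.320e+01 -1.780e-01 -6.830e-01 -4.880e-01]
130 [ 0.531 -0.19   0.185] [-5.617e+02 -5.002e+02  6.320e+01 -1.780e-01 -6.830e-01 -4.880e-01]
top [307. 164.] [166. 144.] [233. 118.]
side [295. 230.] [265. 159.] [291. 144.]
```

Request:
servo_tool(deltas="-140 -125 0 0 0 -0.12 85; -281 -250 0 -0.06 -0.23 -0.24 85; -420 -375 10 -0.12 -0.45 -0.36 85; -562 -500 23 -0.18 -0.68 -0.49 60; -562 -500 23 -0.18 -0.68 -0.49 50; -562 -500 23 -0.18 -0.68 -0.49 50; -562 -500 23 -0.18 -0.68 -0.49 50; -562 -500 23 -0.18 -0.68 -0.49 50; -562 -500 23 -0.18 -0.68 -0.49 50; -562 -500 23 -0.18 -0.68 -0.49 50; -562 -500 23 -0.18 -0.68 -0.49 50; -562 -500 23 -0.18 -0.68 -0.49 50")

```text
time: 2.3
tool_pos: [0.5213, -0.1692, 0.2264]
orientation: [0.341, -0.036, 0.939, 0.014]
wrist_force: [1.0, 0.0, 0.5]
width: 0.584
```

Request:
servo_tool(deltas="0 0 0 0 0 0 50; 0 0 0 0 0 0 50; 0 0 0 0 0 0 50")

```text
time: 2.68
tool_pos: [0.5201, -0.1648, 0.226]
orientation: [0.34, -0.037, 0.939, 0.015]
wrist_force: [-0.8, 0.0, -0.4]
width: 0.581
```

```bash
python3 - <<'E'
from h import *
status();p,R=cur()
for c in("side","top"):
    im,d=bot.read_camera(c);print(c,[(toS(x["position"]).round(),round(x["confidence"],2)) for x in bot.look_for(c,"lever_knob")[:2]]);cv2.imwrite(f"pics/{c}1.png",im)
for b in(130,60,0):
    P,Rt=pose(lever(0,-165.5),40,b);print(b,P.round(3),delta(P,Rt,p,R))
E
```

```text
t 2.67 grasp St [-174.3 -139.3  227.5] tilt 39.9 y [-0.004  1.     0.003] F st [-0.8  0.1 -0.4] T [-0.04  0.58  0.03] w 0.581 j [-0.68  0.03 -0.88  0.13  0.46 -0.63]
side [(array([ -45., -169.,   79.]), 0.5)]
top [(array([ -28., -165.,   82.]), 0.69)]
130 [ 0.531 -0.19   0.185] [ 1.96e+01 -2.64e+01  3.69e+01  5.00e-03 -3.00e-03  1.00e-03]
60 [ 0.576 -0.187  0.131] [ 1.940e+01 -2.670e+01  1.069e+02  5.000e-03 -3.000e-03  1.000e-03]
0 [ 0.614 -0.184  0.085] [ 1.930e+01 -2.700e+01  1.669e+02  5.000e-03 -3.000e-03  1.000e-03]
```

Request:
servo_tool(deltas="19 -26 37 0.005 0 0 50; 19 -27 70 0.005 0 0 50; 19 -27 107 0.005 0 0 50; 19 -27 107 0.005 0 0 50; 19 -27 107 0.005 0 0 50")

```text
time: 3.5
tool_pos: [0.5766, -0.1884, 0.1323]
orientation: [0.341, -0.036, 0.939, 0.012]
wrist_force: [-0.2, 0.4, 0.6]
width: 0.591
```

```bash
python3 - <<'E'
from h import *
status();p,R=cur()
out=[]
for c in("side","top"):
    im,d=bot.read_camera(c)
    for g,col in((lever(0,-165.5),(0,0,255)),(toS(p),(255,0,0))):
        u=proj(c,S(g));cv2.circle(im,tuple(int(round(v)) for v in u),1,col,-1)
    u=proj(c,S(lever(0,-165.5))).astype(int)
    out.append(cv2.resize(im[u[1]-75:u[1]+75,u[0]-65:u[0]+65],None,fx=3,fy=3,interpolation=cv2.INTER_CUBIC))
cv2.imwrite("pics/2.png",np.hstack(out))
for b in(30,0):
    P,Rt=pose(lever(0,-165.5),40,b);print(b,delta(P,Rt,p,R))
E
```

```text
t 3.5 grasp St [-119.9 -167.1  133.8] tilt 39.9 y [ 0.     1.    -0.002] F st [-0.2  0.4  0.6] T [-0.01  0.61 -0.  ] w 0.591 j [-0.64  0.31 -0.87 -0.17  0.43 -0.59]
30 [ 1.10e+00  1.60e+00  3.01e+01 -1.00e-03 -2.00e-03  1.00e-03]
0 [ 1.00e+00  1.70e+00  6.01e+01 -1.00e-03 -2.00e-03  1.00e-03]
```

View pics/2.png

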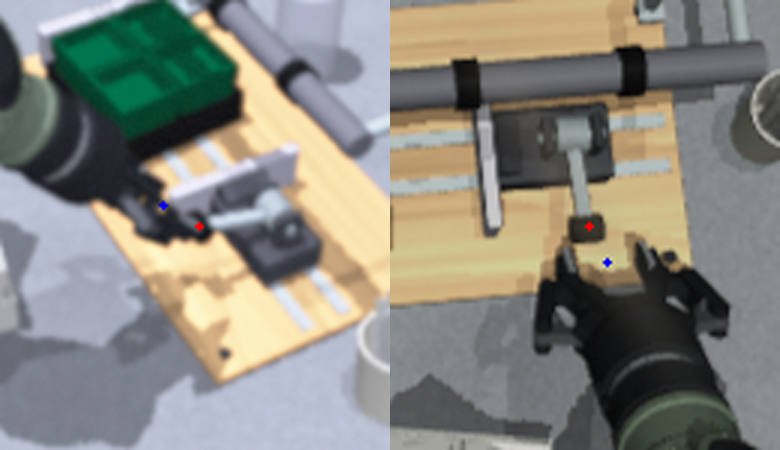

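The knob prediction (red) lies on the knob in both views, at (200,226) and (588,227), and the open jaws straddle its line. Going in and closing.

Request:
servo_tool(deltas="1 1.5 20 0 0 0 50; 1 1.5 40 0 0 0 50; 1 1.5 60 0 0 0 50; 1 1.5 60 0 0 0 50; 1 1.5 60 0 0 0 35; 1 1.5 60 0 0 0 28; 1 1.5 60 0 0 0 20; 1 1.5 60 0 0 0 20; 1 1.5 60 0 0 0 20; 1 1.5 60 0 0 0 20")

```text
time: 4.85
tool_pos: [0.6137, -0.1828, 0.0861]
orientation: [0.341, -0.036, 0.939, 0.014]
wrist_force: [-7.0, 6.5, 9.2]
width: 0.294
```

```bash
python3 - <<'E'
from h import *
status();p,R=cur()
out=[]
for c in("side","top"):
    im,d=bot.read_camera(c)
    u=proj(c,S(lever(0,-165.5))).astype(int)
    out.append(cv2.resize(im[u[1]-75:u[1]+75,u[0]-65:u[0]+65],None,fx=3,fy=3,interpolation=cv2.INTER_CUBIC))
cv2.imwrite("pics/3.png",np.hstack(out))
g0=lever(0,0)
for th in np.arange(.15,1.1,.15):
    dd=S(lever(th,0))-S(g0);print(round(th,2),(R.T@dd*1000).round(1))
E
```

```text
t 4.85 grasp St [ -82.4 -164.4   87.6] tilt 40.0 y [-0.002  1.     0.001] F st [-6.5  7.   9.2] T [0.93 0.48 0.8 ] w 0.294 j [-0.59  0.45 -0.83 -0.29  0.41 -0.54]
0.15 [-10.9   0.   -6.5]
0.3 [-22.7   0.  -11.3]
0.45 [-35.1   0.  -14.3]
0.6 [-47.8   0.  -15.4]
0.75 [-60.5  -0.  -14.6]
0.9 [-73.   -0.  -11.9]
1.05 [-84.9  -0.   -7.4]
```

View pics/3.png

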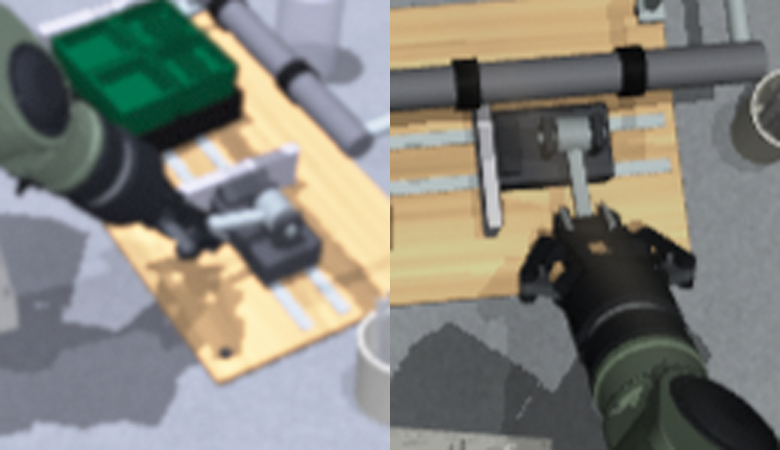

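Held (25 mm across the knob, matching its 26 mm length). Raising along the arc, first half.

Request:
servo_tool(deltas="-5 1 -4 0 0 0 20; -11 1 -7 0 0 0 20; -17 1 -9.5 0 0 0 20; -23 1 -12 0 0 0 20; -29 1 -13.5 0 0 0 20; -35 1 -15 0 0 0 20; -41 1 -15.5 0 0 0 20; -48 1 -16 0 0 0 20; -48 1 -16 0 0 0 20")

```text
time: 6.08
tool_pos: [0.6413, -0.1809, 0.1291]
orientation: [0.341, -0.036, 0.939, 0.013]
wrist_force: [-3.4, 4.0, -3.3]
width: 0.292
```

```bash
python3 - <<'E'
from h import *
status();p,R=cur();print(lever(.6,0))
E
```

```text
t 6.08 grasp St [ -54.8 -164.6  130.6] tilt 40.0 y [-0.001  1.    -0.001] F st [-3.   4.3 -3.3] T [0.61 2.17 0.43] w 0.292 j [-0.55  0.39 -0.75 -0.16  0.39 -0.51]
[-55.3411846    0.         129.51630249]
```

Request:
servo_tool(deltas="-6 0.5 0.5 0 0 0 20; -12.5 1 1 0 0 0 20; -19 1 2 0 0 0 20; -25 1 3.5 0 0 0 20; -31 1 5.5 0 0 0 20; -37 1 8 0 0 0 20; -38 1 8 0 0 0 20; -38 1 8 0 0 0 20")

```text
time: 7.08
tool_pos: [0.6752, -0.1786, 0.1469]
orientation: [0.341, -0.036, 0.939, 0.011]
wrist_force: [-3.4, -0.6, -5.6]
width: 0.29
```

```bash
python3 - <<'E'
from h import *
status();p,R=cur();print(lever(1.05,0))
out=[]
for c in("side","top"):
    im,d=bot.read_camera(c)
    u=proj(c,S(lever(0,-165.5))).astype(int)
    out.append(cv2.resize(im[u[1]-90:u[1]+60,u[0]-65:u[0]+65],None,fx=3,fy=3,interpolation=cv2.INTER_CUBIC))
cv2.imwrite("pics/4.png",np.hstack(out))
E
```

```text
t 7.08 grasp St [ -20.8 -164.9  148.5] tilt 39.9 y [ 0.001  1.    -0.003] F st [-3.4 -0.3 -5.6] T [-0.16  2.06 -0.04] w 0.29 j [-0.51  0.4  -0.66 -0.1   0.36 -0.47]
[-21.76944134   0.         147.16502555]
```

View pics/4.png

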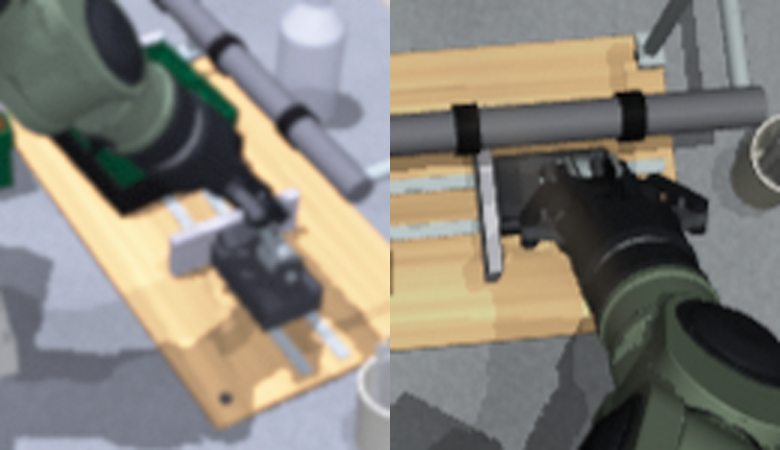

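Request:
servo_tool(deltas="-1.5 0 0.5 0 0 0 20; -1.5 0 0.5 0 0 0 20; -1.5 3 0.5 0 0 0 20; -1.5 6 0.5 0 0 0 20; -1.5 10 0.5 0 0 0 20; -1.5 14 0.5 0 0 0 20; -1.5 18 0.5 0 0 0 20; -1.5 22 0.5 0 0 0 20; -1.5 26 0.5 0 0 0 20; -1.5 30 0.5 0 0 0 20; -1.5 34 0.5 0 0 0 20; -1.5 38 0.5 0 0 0 20")

```text
time: 8.68
tool_pos: [0.6732, -0.1405, 0.1472]
orientation: [0.341, -0.035, 0.939, 0.011]
wrist_force: [-6.7, -1.8, -2.0]
width: 0.291
```

```bash
python3 - <<'E'
from h import *
status()
E
```

```text
t 8.68 grasp St [ -19.9 -126.7  148.7] tilt 39.9 y [ 0.002  1.    -0.003] F st [-6.8 -1.2 -2. ] T [-0.42  2.44 -0.16] w 0.291 j [-0.45  0.38 -0.7  -0.14  0.32 -0.42]
```

Request:
servo_tool(deltas="0 3 0 0 0 0 20; 0 6 0 0 0 0 20; 0 9 0 0 0 0 20; 0 12 0 0 0 0 20; 0 15 0 0 0 0 20; 0 18 0 0 0 0 20; 0 21 0 0 0 0 20; 0 24 0 0 0 0 20; 0 27 0 0 0 0 20; 0 30 0 0 0 0 20; 0 33 0 0 0 0 20; 0 36 0 0 0 0 20")

```text
time: 10.18
tool_pos: [0.6704, -0.1045, 0.1472]
orientation: [0.341, -0.035, 0.939, 0.012]
wrist_force: [-8.9, -2.9, 0.3]
width: 0.288
```

```bash
python3 - <<'E'
from h import *
status()
out=[]
for c in("side","top"):
    im,d=bot.read_camera(c)
    u=proj(c,S([0,30,50])).astype(int)
    out.append(cv2.resize(im[u[1]-75:u[1]+75,u[0]-65:u[0]+65],None,fx=3,fy=3,interpolation=cv2.INTER_CUBIC))
cv2.imwrite("pics/5.png",np.hstack(out))
E
```

```text
t 10.18 grasp St [-19.9 -90.7 148.7] tilt 39.9 y [ 0.002  1.    -0.002] F st [-9.1 -2.2  0.3] T [-0.38  2.46 -0.16] w 0.288 j [-0.38  0.36 -0.74 -0.17  0.29 -0.36]
```

View pics/5.png

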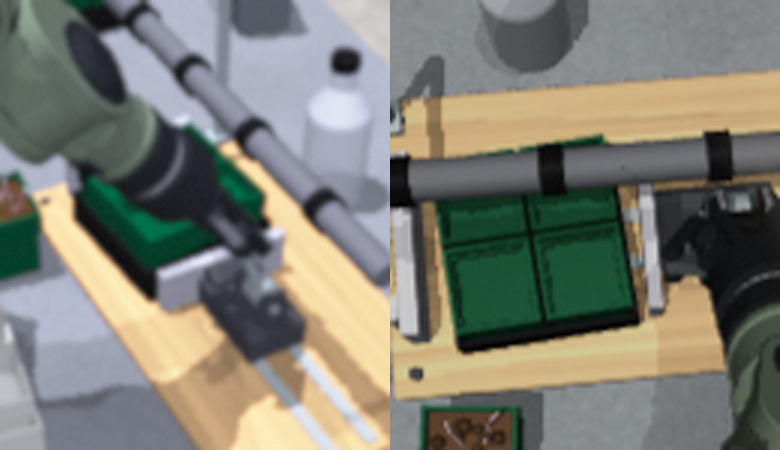

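Request:
servo_tool(deltas="0 2 0 0 0 0 20; 0 4 0 0 0 0 20; 0 6 0 0 0 0 20; 0 8 0 0 0 0 20; 0.5 10 0 0 0 0 20; 0.5 12 0 0 0 0 20; 0.5 14 0 0 0 0 20; 0.5 16 0 0 0 0 20; 0.5 18 0 0 0 0 20; 0.5 20 0 0 0 0 20; 0.5 22 0 0 0 0 20")

```text
time: 11.65
tool_pos: [0.6691, -0.0833, 0.1473]
orientation: [0.341, -0.035, 0.939, 0.011]
wrist_force: [-5.2, -2.7, -2.1]
width: 0.296
```

```bash
python3 - <<'E'
from h import *
status()
E
```

```text
t 11.65 grasp St [-19.6 -69.4 148.9] tilt 39.9 y [ 0.003  1.    -0.003] F st [-5.4 -2.3 -2.1] T [-0.53  2.09 -0.41] w 0.296 j [-0.34  0.35 -0.76 -0.19  0.26 -0.33]
```

Request:
servo_tool(deltas="0 1 0 0 0 0 20; 0 2 0 0 0 0 20; 0 3 0 0 0 0 20; 0 4 0 0 0 0 20; 0 5 0 0 0 0 20; 0 6 0 0 0 0 20; 0 7 0 0 0 0 20; 0 7 0 0 0 0 20")

```text
time: 12.65
tool_pos: [0.6685, -0.0763, 0.1473]
orientation: [0.341, -0.035, 0.939, 0.011]
wrist_force: [-5.7, -3.8, -2.0]
width: 0.292
```

```bash
python3 - <<'E'
from h import *
status()
out=[]
for c in("side","top"):
    im,d=bot.read_camera(c)
    u=proj(c,S([0,70,50])).astype(int)
    out.append(cv2.resize(im[u[1]-75:u[1]+75,u[0]-65:u[0]+65],None,fx=3,fy=3,interpolation=cv2.INTER_CUBIC))
cv2.imwrite("pics/6.png",np.hstack(out))
E
```

```text
t 12.65 grasp St [-19.6 -62.4 148.8] tilt 39.9 y [ 0.003  1.    -0.003] F st [-6.  -3.3 -2. ] T [-0.6   2.16 -0.39] w 0.292 j [-0.33  0.35 -0.76 -0.2   0.25 -0.32]
```

View pics/6.png

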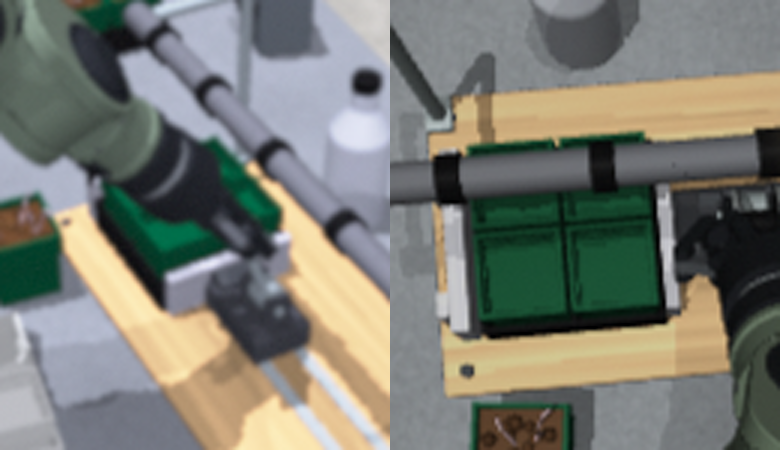

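The top view shows the tray nearly square with a thin gap left at the stop, around (470,270). Creeping on until the force rises.

Request:
servo_tool(deltas="0 0.5 0 0 0 0 20; 0 1 0 0 0 0 20; 0 1.5 0 0 0 0 20; 0 2 0 0 0 0 20; 0 2 0 0 0 0 20")

```text
time: 13.38
tool_pos: [0.6684, -0.0744, 0.1473]
orientation: [0.341, -0.035, 0.939, 0.011]
wrist_force: [-4.4, -5.0, -2.2]
width: 0.287
```

Request:
servo_tool(deltas="0 0.5 0 0 0 0 20; 0 1 0 0 0 0 20; 0 1 0 0 0 0 20")

```text
time: 13.75
tool_pos: [0.6683, -0.0735, 0.1473]
orientation: [0.341, -0.035, 0.939, 0.011]
wrist_force: [-5.0, -3.7, -0.4]
width: 0.292
```

```bash
python3 - <<'E'
from h import *
status()
E
```

```text
t 13.75 grasp St [-19.6 -59.5 148.9] tilt 39.9 y [ 0.003  1.    -0.004] F st [-5.2 -3.3 -0.4] T [-0.65  2.13 -0.45] w 0.292 j [-0.33  0.35 -0.76 -0.2   0.25 -0.32]
```

Request:
servo_tool(deltas="0 0.5 0 0 0 0 20; 0 1 0 0 0 0 20; 0 1.5 0 0 0 0 20; 0 1.5 0 0 0 0 20")

```text
time: 14.25
tool_pos: [0.6682, -0.0719, 0.1473]
orientation: [0.341, -0.035, 0.939, 0.011]
wrist_force: [-5.4, -4.4, -1.5]
width: 0.292
```

Request:
servo_tool(deltas="0 0.5 0 0 0 0 20; 0 1 0 0 0 0 20; 0 1 0 0 0 0 20")

```text
time: 14.62
tool_pos: [0.6681, -0.071, 0.1473]
orientation: [0.341, -0.035, 0.939, 0.011]
wrist_force: [-5.4, -4.2, -1.1]
width: 0.292
```

```bash
python3 - <<'E'
from h import *
status()
E
```

```text
t 14.62 grasp St [-19.6 -57.1 148.9] tilt 39.9 y [ 0.003  1.    -0.004] F st [-5.7 -3.8 -1.1] T [-0.62  2.1  -0.46] w 0.292 j [-0.32  0.35 -0.76 -0.2   0.25 -0.31]
```

Request:
servo_tool(deltas="0 0.5 0 0 0 0 20; 0 1 0 0 0 0 20; 0 1 0 0 0 0 20")

```text
time: 15.0
tool_pos: [0.6681, -0.0703, 0.1473]
orientation: [0.341, -0.035, 0.939, 0.011]
wrist_force: [-4.7, -5.0, -1.6]
width: 0.292
```

Request:
servo_tool(deltas="0 0.5 0 0 0 0 20; 0 1 0 0 0 0 20; 0 1 0 0 0 0 20")

```text
time: 15.38
tool_pos: [0.6681, -0.0702, 0.1473]
orientation: [0.341, -0.035, 0.939, 0.01]
wrist_force: [-5.6, -8.2, -2.2]
width: 0.291
```

```bash
python3 - <<'E'
from h import *
status()
out=[]
for c in("side","top"):
    im,d=bot.read_camera(c)
    u=proj(c,S([-20,110,50])).astype(int)
    out.append(cv2.resize(im[u[1]-50:u[1]+50,u[0]-43:u[0]+43],None,fx=4.5,fy=4.5,interpolation=cv2.INTER_CUBIC))
cv2.imwrite("pics/7.png",np.hstack(out))
E
```

```text
t 15.38 grasp St [-19.6 -56.2 148.9] tilt 39.9 y [ 0.005  1.    -0.005] F st [-6.2 -7.8 -2.2] T [-1.09  2.19 -0.77] w 0.291 j [-0.32  0.35 -0.77 -0.2   0.24 -0.31]
```

View pics/7.png

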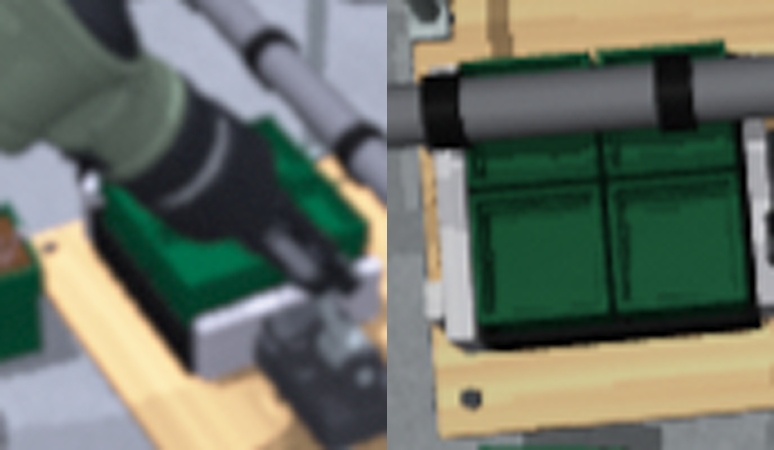

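Request:
servo_tool(deltas="0 0.5 0 0 0 0 20; 0 1 0 0 0 0 20; 0 1 0 0 0 0 20; 0 1 0 0 0 0 20")

```text
time: 15.98
tool_pos: [0.6681, -0.0701, 0.1473]
orientation: [0.341, -0.034, 0.939, 0.009]
wrist_force: [-4.4, -9.6, -3.5]
width: 0.294
```

```bash
python3 - <<'E'
from h import *
status();p,R=cur()
g0=lever(1.05,0)
for th in np.arange(1.05,-.06,-.075):
    dd=S(lever(th,0))-S(g0);print(round(th,2),(R.T@dd*1000).round(1))
E
```

```text
t 15.97 grasp St [-19.6 -56.2 148.9] tilt 39.9 y [ 0.006  1.    -0.007] F st [-5.1 -9.2 -3.5] T [-1.38  2.2  -0.94] w 0.294 j [-0.32  0.35 -0.77 -0.2   0.24 -0.31]
1.05 [0. 0. 0.]
0.98 [ 5.9 -0.  -2.5]
0.9 [11.9 -0.  -4.5]
0.83 [18.1 -0.1 -6.1]
0.75 [24.4 -0.1 -7.2]
0.68 [30.7 -0.1 -7.8]
0.6 [37.1 -0.1 -8. ]
0.53 [43.4 -0.1 -7.7]
0.45 [49.8 -0.1 -6.9]
0.38 [56.  -0.1 -5.6]
0.3 [62.1 -0.1 -3.9]
0.23 [68.1 -0.1 -1.7]
0.15 [73.9 -0.   0.9]
0.08 [79.5 -0.   4. ]
0.0 [84.9  0.   7.4]
```

Request:
servo_tool(deltas="6 0 -2.5 0 0 0 20; 12.5 0 -4.5 0 0 0 20; 19 0 -6 0 0 0 20; 25 0 -7 0 0 0 20; 31.5 0 -7.5 0 0 0 20; 38 0 -8 0 0 0 20; 44 0 -7.5 0 0 0 20; 50.5 0 -7 0 0 0 20; 50.5 0 -7 0 0 0 20")

```text
time: 17.1
tool_pos: [0.6327, -0.0731, 0.1287]
orientation: [0.351, -0.037, 0.936, 0.009]
wrist_force: [-5.1, -4.2, 15.5]
width: 0.29
```

```bash
python3 - <<'E'
from h import *
status();print(lever(.45,0))
E
```

```text
t 17.1 grasp St [-55.1 -56.5 130.2] tilt 41.1 y [ 0.001  1.    -0.009] F st [-5.4 -3.8 15.5] T [-0.27 -1.26 -0.47] w 0.29 j [-0.35  0.34 -0.88 -0.32  0.27 -0.34]
[-64.36095851   0.         120.52177068]
```

Request:
servo_tool(deltas="0 0 0 0 0 0 20; 0 0 0 0 0 0 20")

```text
time: 17.35
tool_pos: [0.6327, -0.0731, 0.1286]
orientation: [0.35, -0.037, 0.936, 0.009]
wrist_force: [-4.6, -3.2, 16.5]
width: 0.291
```

```bash
python3 - <<'E'
from h import *
status()
out=[]
for c in("side","top"):
    im,d=bot.read_camera(c)
    u=proj(c,S([-20,-20,80])).astype(int)
    out.append(cv2.resize(im[u[1]-75:u[1]+75,u[0]-65:u[0]+65],None,fx=3,fy=3,interpolation=cv2.INTER_CUBIC))
cv2.imwrite("pics/8.png",np.hstack(out))
E
```

```text
t 17.35 grasp St [-55.2 -56.4 130.1] tilt 41.0 y [ 0.001  1.    -0.009] F st [-4.9 -2.8 16.5] T [-0.26 -1.23 -0.46] w 0.291 j [-0.35  0.34 -0.88 -0.32  0.27 -0.34]
```

View pics/8.png

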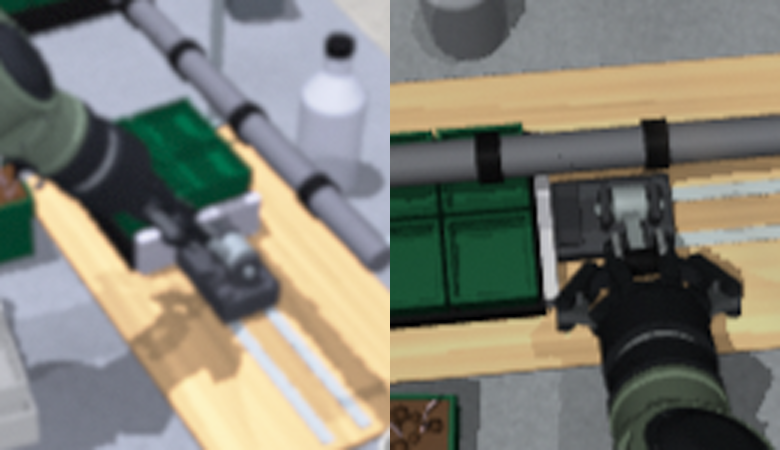

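Request:
servo_tool(deltas="3 0 -2 0 0 0 20; 6 0 -3 0 0 0 20; 6 0 -3 0 0 0 20")

```text
time: 17.82
tool_pos: [0.6273, -0.0736, 0.1254]
orientation: [0.35, -0.037, 0.936, 0.009]
wrist_force: [18.8, -2.8, -8.7]
width: 0.29
```

```bash
python3 - <<'E'
from h import *
status()
E
```

```text
t 17.82 grasp St [-60.5 -56.5 126.9] tilt 41.0 y [ 0.     1.    -0.009] F st [18.5 -4.2 -8.7] T [-0.42 -1.53 -0.66] w 0.29 j [-0.36  0.34 -0.89 -0.33  0.27 -0.34]
```

Request:
servo_tool(deltas="3 0 1.5 0 0 0 20; 6 0 2 0 0 0 20; 6 0 2 0 0 0 20")

```text
time: 18.2
tool_pos: [0.6236, -0.0739, 0.1212]
orientation: [0.351, -0.037, 0.936, 0.009]
wrist_force: [4.0, -3.5, 7.1]
width: 0.292
```

```bash
python3 - <<'E'
from h import *
status()
E
```

```text
t 18.2 grasp St [-64.2 -56.5 122.7] tilt 41.1 y [ 0.     1.    -0.009] F st [ 3.7 -3.7  7.1] T [-0.24 -1.53 -0.47] w 0.292 j [-0.36  0.35 -0.91 -0.35  0.28 -0.34]
```

Request:
servo_tool(deltas="4 0 0.5 0 0 0 20; 8 0 1.5 0 0 0 20; 11 0 2.3 0 0 0 20; 14 0 3.2 0 0 0 20; 17 0 4.2 0 0 0 20; 20 0 5.4 0 0 0 20; 20 0 5.4 0 0 0 20")

```text
time: 19.08
tool_pos: [0.611, -0.0748, 0.1034]
orientation: [0.35, -0.037, 0.936, 0.009]
wrist_force: [-0.1, -3.4, 10.0]
width: 0.291
```

```bash
python3 - <<'E'
from h import *
status();p,R=cur();t=toS(p)-2*Rs.T@R[:,2];print(np.arctan2(t[2]-65,-t[0])-np.deg2rad(15))
E
```

```text
t 19.07 grasp St [-76.9 -56.5 104.9] tilt 41.0 y [ 0.     1.    -0.009] F st [-0.4 -3.4 10. ] T [-0.43 -1.27 -0.38] w 0.291 j [-0.37  0.37 -0.95 -0.42  0.28 -0.36]
0.21749253896579057
```

Request:
servo_tool(deltas="3 0 1.3 0 0 0 20; 6 0 2.7 0 0 0 20; 9 0 4.3 0 0 0 20; 12 0 6 0 0 0 20; 15 0 8 0 0 0 20; 17 0 9.3 0 0 0 20; 19 0 10.5 0 0 0 20; 19 0 10.5 0 0 0 20")

```text
time: 20.08
tool_pos: [0.6037, -0.0755, 0.0853]
orientation: [0.352, -0.038, 0.935, 0.009]
wrist_force: [-15.2, -4.6, 33.0]
width: 0.289
```

```bash
python3 - <<'E'
from h import *
status();p,R=cur();t=toS(p)-2*Rs.T@R[:,2];print(np.arctan2(t[2]-65,-t[0])-np.deg2rad(15))
E
```

```text
t 20.07 grasp St [-84.2 -56.6  86.8] tilt 41.2 y [-0.    1.   -0.01] F st [-15.5  -3.4  33. ] T [-0.14 -1.78 -0.24] w 0.289 j [-0.38  0.41 -0.98 -0.49  0.29 -0.36]
-0.00861065094180724
```

Lever is down on its end stop (33 N vertical). Easing off, opening and backing out.

Request:
servo_tool(deltas="-3 0 -1.5 0 0 0 20; -3.5 0 -2 0 0 0 20; -3.5 0 -2 0 0 0 20; -3.5 0 -2 0 0 0 35; -3.5 0 -2 0 0 0 50; -3.5 0 -2 0 0 0 50; -3.5 0 -2 0 0 0 50; -3.5 0 -2 0 0 0 50")

```text
time: 21.08
tool_pos: [0.5962, -0.072, 0.0789]
orientation: [0.341, -0.036, 0.939, 0.012]
wrist_force: [0.1, -0.2, 0.5]
width: 0.586
```

```bash
python3 - <<'E'
from h import *
status()
E
```

```text
t 21.07 grasp St [-91.4 -52.5  80.4] tilt 39.9 y [ 0.     1.    -0.001] F st [ 0.  -0.2  0.5] T [-0.05  0.62 -0.01] w 0.586 j [-0.38  0.41 -0.98 -0.47  0.28 -0.36]
```

Request:
servo_tool(deltas="0 -3 -15 0 0 0 50; 0 -3 -30 0 0 0 50; 0 -3 -55 0 0 0 50; 0 -3 -85 0 0 0 50; 0 -3 -120 0 0 0 50; -30 -3 -160 0 0 0 50; -60 -3 -200 0 0 0 50; -60 -3 -200 0 0 0 50; -60 -3 -200 0 0 0 50")

```text
time: 22.2
tool_pos: [0.5141, -0.0808, 0.2705]
orientation: [0.341, -0.036, 0.939, 0.012]
wrist_force: [-0.3, -0.3, -0.8]
width: 0.586
```

```bash
python3 - <<'E'
from h import *
status()
for c in("side","top"):
    im,d=bot.read_camera(c);cv2.imwrite(f"pics/{c}9.png",im)
    for q in("lever_knob","tray","seed_pot","label_tub"): print(c,q,[(toS(x["position"]).round(),np.round(x["position"],3),round(x["confidence"],2)) for x in bot.look_for(c,q)[:2]])
    W=cloud(c,d);P=(W-O)@Rs*1000
    def s(n,x,y,z):
        m=d>0
        for i,r in enumerate((x,y,z)): m=m&(P[...,i]>r[0])&(P[...,i]<r[1])
        q=P[m]
        if len(q): print(c,n,len(q),"p2",np.percentile(q,2,0).round(),"med",np.median(q,0).round(),"p98",np.percentile(q,98,0).round())
    s("knob",(-110,-60),(-100,-20),(60,160))
    u=proj(c,S([-20,60,50])).astype(int)
    cv2.imwrite(f"pics/{c}9z.png",cv2.resize(im[u[1]-60:u[1]+60,u[0]-80:u[0]+80],None,fx=4.5,fy=4.5,interpolation=cv2.INTER_CUBIC))
E
```

```text
t 22.2 grasp St [-173.9  -55.1  272. ] tilt 39.9 y [ 0.001  1.    -0.002] F st [-0.4 -0.3 -0.8] T [-0.07  0.61 -0.02] w 0.586 j [-0.49 -0.13 -0.9   0.19  0.35 -0.46]
side lever_knob [(array([-45., -57.,  80.]), array([ 0.641, -0.073,  0.08 ]), 0.54)]
side tray [(array([-308.,  -65.,   57.]), array([ 0.38 , -0.101,  0.057]), 0.96)]
side seed_pot []
side label_tub [(array([  -5., -354.,   69.]), array([ 0.704, -0.366,  0.069]), 0.81)]
side knob 92 p2 [-93. -73.  81.] med [-84. -64.  92.] p98 [-62. -48. 100.]
top lever_knob [(array([-31., -59.,  83.]), array([ 0.655, -0.074,  0.083]), 0.93), (array([-12., -40.,  62.]), array([ 0.673, -0.053,  0.062]), 0.34)]
top tray [(array([-26.,  89.,  65.]), array([0.65 , 0.074, 0.065]), 0.96), (array([-316.,    3.,   57.]), array([ 0.367, -0.034,  0.057]), 0.58)]
top seed_pot [(array([-178.,  134.,   65.]), array([0.494, 0.108, 0.065]), 0.58)]
top label_tub []
top knob 130 p2 [-94. -68.  84.] med [-82. -55.  94.] p98 [-61. -43.  99.]
```

View pics/top9z.png

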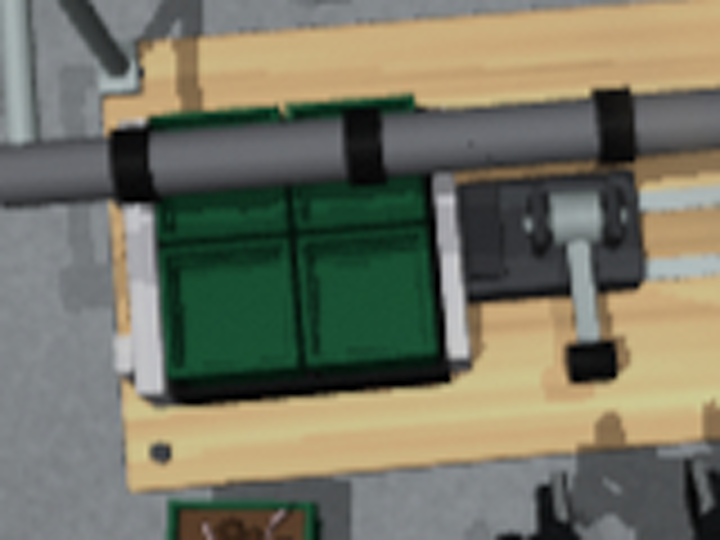

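View pics/side9z.png

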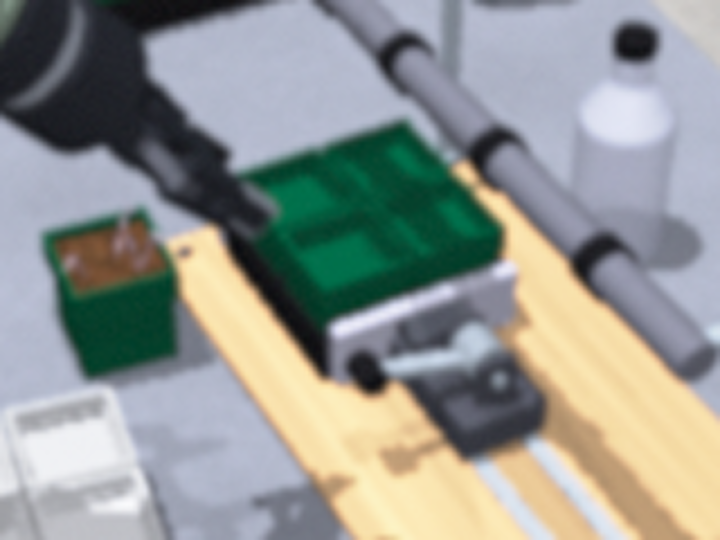

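The tray sits flush between the stop plate at (145,290) and the fence plate at (450,270) in the top crop. The knob is down at (590,360), with its top at the same height as at the start (99 mm). The gripper is clear, so I'm handing in.

```bash
python3 - <<'E'
from h import *
print(bot.job_done());status()
E
```

```text
the job is handed in; nothing more can be done
None
the job is handed in; nothing more can be done
```

The carrier is home against the fixed stop, the fence is locked behind it, and I handed the job in at about 22.5 s with the gripper clear. No verdict was reported.

- **Lever up:** I pinched the knob with the gripper tilted 40 degrees and raised the lever to its end stop.
- **Slide:** I pushed the fence about 109 mm until the carrier stopped moving. The push force there rose from about 4 N to 9 N.
- **Lever down:** I lowered the lever to its down stop, kept pressing until the force reached 33 N vertically (36 N in all), then eased off, opened and backed out.

**Last checks:**
- In the top picture the carrier sits square and flush, with no visible gap at the stop or the fence.
- At the down stop the lever angle measured -0.01 rad, and the knob is back at its starting height.
- The wrist reads no contact. The seed pot (top view) and label tub (side view) were found where they started.

**What disagreed:**
- The fence ended about 4 mm farther along than my estimated station frame predicted. The two cameras put the board about 5 mm apart along that direction, so I relied on the contact force to judge home.
- On the way down the arm lagged about 10 mm behind its command as the cam started to clamp. Wrist forces reached about 20 N there, so I corrected the path in small steps.
- In the last side picture the network reported the white look-alike as the tray and missed the real one. It also missed the seed pot in that view and the label tub in the top view.

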